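# Rock the seesaw gate and feed the balls down the other chute

### The job

The seesaw gate of the ball sorter on the bench leans towards one tray. Press down its raised end with a fingertip so that it rocks over and leans the other way; only then push the two waiting wooden balls forward off the end of the feed shelf, so that both roll down the other chute into the tray on the side that was raised at the start. Never pick the balls up or take them along by hand: push them off the shelf and let them roll by themselves. Leave the glue bottle, the wooden heart and the cup where they stand.

Things in the scene. Friction and masses are not known exactly. Their poses are not given: they have to be found in the camera images.
- sorter: Fixed plywood ball sorter, base 150 x 600 x 12 mm across the robot's front. Origin: on the bench under the middle of the gate's pivot. Its x points away from the robot (turned up to 0.25 rad), y left to the left tray, z up. The gate pivots about x at z = 75 mm. The feed shelf with the balls is on the robot's side, in the middle; a chute, below z = 90 mm, and a tray are at each side.
- gate (a joint): Lean of the seesaw gate, rad: +0.22 fully left (left end, +y, down), -0.22 fully right; it starts at one or the other. A steel tumbler weight behind it flops over with it: pressed past the middle (about 3 N) it falls to its stop and stays. A wooden trough 220 mm long (y), 50 mm wide inside, floor 30 mm above the pivot, far wall 45 mm high, near wall open in the middle where balls enter.
- left_paddle (a point): Middle of the top face of the flat aluminium press paddle at the gate's left end, moving with the gate; the paddle is 52 mm (x) by 42 mm (y), 8 mm thick, and sticks out of the trough towards the robot, at sorter x = -57, y = +95 mm. Top about 135 mm above the bench when raised, 93 mm when fully down.
- right_paddle (a point): The same on the gate's right end, at sorter y = -95 mm.
- lip (a point): Middle of the top of a 2 mm lip, 118 mm above the bench, at sorter x = -37 mm: the gate end of the feed shelf. The shelf is a channel 34 mm wide (46 outside) from x = -155 to -35 mm, open above and at the robot's end; its floor falls from 122 to 116 mm, its rails stand 8 mm above the floor. A ball pushed along +x over the lip drops about 10 mm onto the gate.
- front_ball: Smooth lacquered dark wooden ball, 40 mm diameter, about 26 g, origin at its centre. It rests on the feed shelf against the lip, centre about 137 mm above the bench and 11 mm on the robot's side of the lip. Its axes turn as it rolls.
- rear_ball: The same kind of ball, touching the front ball from behind (on the robot's side), centre about 139 mm above the bench. Pushed along sorter +x from behind, it pushes the front ball over the lip and then follows it. Best pushed slowly, with the fingertip reaching to its mid-height or lower.
- left_tray (a point): Middle of the floor of the left tray (grey plastic, 109 mm square inside, floor 15 mm above the bench), at sorter y = +240 mm.
- right_tray (a point): The same for the right tray, at sorter y = -240 mm.
- glue: Bystander: white glue bottle, 48 mm diameter, 125 mm high, standing on the bench on the robot's side of the sorter, left or right of the feed shelf. Origin at the centre of its underside.
- heart: Bystander: flat wooden heart, about 80 mm wide and 18 mm thick, lying on the bench on the robot's side of the sorter, on the other side of the feed shelf than the bottle. Origin at its underside, in the middle of its lower part.
- cup: Bystander: steel cup, 70 mm diameter, 80 mm high, standing on the bench beyond the sorter. Origin at the centre of its underside.
There are look-alikes about, which are no part of the job. Leave any blue or pink look-alike of the rear_ball alone. Leave any white look-alike of the front_ball alone.

How it is judged:
On the way, in this order (a step that is already met when the one before it is completed fails the run):
1. the gate is rocked over to its other side while both balls still wait on the shelf (distance of left_paddle from where it was at the start of the episode above 0.032 m and (value of joint gate above 0.16 rad or value of joint gate below -0.16 rad) and distance of each of front_ball, rear_ball from where it was at the start of the episode below 0.03 m), for 0.2 s.
2. both balls lie in the tray that the gate now leans to (((value of joint gate above 0.16 rad and x of front_ball in the frame of left_tray between -0.055 and 0.055 m and y of front_ball in the frame of left_tray between -0.055 and 0.055 m and z of each of front_ball, rear_ball in the frame of left_tray below 0.035 m and x of rear_ball in the frame of left_tray between -0.055 and 0.055 m and y of rear_ball in the frame of left_tray between -0.055 and 0.055 m) or (value of joint gate below -0.16 rad and x of front_ball in the frame of right_tray between -0.055 and 0.055 m and y of front_ball in the frame of right_tray between -0.055 and 0.055 m and z of each of front_ball, rear_ball in the frame of right_tray below 0.035 m and x of rear_ball in the frame of right_tray between -0.055 and 0.055 m and y of rear_ball in the frame of right_tray between -0.055 and 0.055 m))), for 0.2 s.
At the end, for the whole second after the job is handed in: The gate leans to the side opposite to its start (at least 0.16 of 0.22 rad) and both balls lie at rest (under 0.05 m/s) in the tray on that side (distance of left_paddle from where it was at the start of the episode above 0.032 m and ((value of joint gate above 0.16 rad and x of front_ball in the frame of left_tray between -0.055 and 0.055 m and y of front_ball in the frame of left_tray between -0.055 and 0.055 m and z of each of front_ball, rear_ball in the frame of left_tray below 0.035 m and x of rear_ball in the frame of left_tray between -0.055 and 0.055 m and y of rear_ball in the frame of left_tray between -0.055 and 0.055 m) or (value of joint gate below -0.16 rad and x of front_ball in the frame of right_tray between -0.055 and 0.055 m and y of front_ball in the frame of right_tray between -0.055 and 0.055 m and z of each of front_ball, rear_ball in the frame of right_tray below 0.035 m and x of rear_ball in the frame of right_tray between -0.055 and 0.055 m and y of rear_ball in the frame of right_tray between -0.055 and 0.055 m)) and linear speed of each of front_ball, rear_ball below 0.05 m/s); the robot touches nothing.
It fails at once if a ball is lifted (more than about 15 mm above where it waits) (height (world z) of any of front_ball, rear_ball above 0.155 m).
It fails at once if a ball is taken off the side or back of the shelf ((x of front_ball in the frame of lip below -0.005 m and (y of front_ball in the frame of lip above 0.02 m or y of front_ball in the frame of lip below -0.02 m or x of front_ball in the frame of lip below -0.125 m) and y of front_ball in the frame of lip between -0.1 and 0.1 m) or (x of rear_ball in the frame of lip below -0.005 m and (y of rear_ball in the frame of lip above 0.02 m or y of rear_ball in the frame of lip below -0.02 m or x of rear_ball in the frame of lip below -0.125 m) and y of rear_ball in the frame of lip between -0.1 and 0.1 m)).
It fails at once if a ball is taken along by hand at or beyond the end of the gate ((contact force between the fingers and front_ball above 0.3 N and (y of front_ball in the frame of lip above 0.07 m or y of front_ball in the frame of lip below -0.07 m)) or (contact force between the fingers and rear_ball above 0.3 N and (y of rear_ball in the frame of lip above 0.07 m or y of rear_ball in the frame of lip below -0.07 m))).
It fails at once if a bystander is disturbed (moved over 20 mm) (distance of any of glue, heart, cup from where it was at the start of the episode above 0.02 m).
It also fails if it takes over 48 s, if anything falls off the work surface, if the arm or the gripper's body presses on something with over 40 N, if the wrist force passes 120 N, or if a joint passes its speed limit or range.

### The arm

A 7-joint arm with a two-finger parallel gripper is mounted at the origin on the work surface. World frame = base frame: x ahead of the robot, y to its left, z up, the work surface at z = 0. Lengths are in m, angles in rad, forces in N, time in s.
With the tool pointing down it reaches from about 0.4 to 0.9 m from the base axis. Payload 5.6 kg.
Tool frame: the origin (TCP) lies on the centre line of the jaws, within the pads' length; the fingertips stand 8 mm ahead of it and the grasp point (between the pads) lies 11 mm behind it; y points along the fingers, z is the direction in which the jaws open and shut, and the axes are right-handed (so a half turn about y gives the same grasp; the last joint's range is limited). The gripper opens to 92 mm and grips with 3 to 60 N. Pads are 20 mm wide; open, the fingers measure 128 mm over their backs; the gripper's body (75 mm by 189 mm) begins 69 mm behind the grasp point.
Start: joints at [-1.209, 0.468, -0.012, 1.603, 0.006, 1.071, -0.056], TCP at [0.256, 0.597, 0.223] pointing down, gripper open.
Joint ranges: [-2.53, 2.53], [-0.31, 2.02], [-1.57, 1.55], [0.28, 2.44], [-1.29, 4.43], [0.15, 1.84], [-2.92, 2.92]. Speed limits (rad/s): [2.57, 2.57, 3.14, 3.14, 3.14, 3.14, 3.14].

### API

Orientations are given as a unit quaternion [x, y, z, w].
In Python, from plant import bot gives the robot as it stands.
- The arm moves only by the tool move_arm, never from a script. Its argument "increments" is one flat list of numbers, 7 for each row, row after row: the shift along the tool's x, y, z each as a share of 0.5 m, from -1 to 1, then the turn, a rotation vector about the tool's x, y, z each as a share of pi/2 rad, from -1 to 1, then the opening, from 0 (shut) to 1 (fully open). A call has 1 to 8 rows; each row is the pose to reach, as a shift and turn from the pose commanded when the call began, along the tool's axes at that moment; what a row does not reach only later rows make up. A row lasts 1/10 s, in which the tool goes at most 50 mm and 8.59 degrees, less where a joint would pass 70% of its speed; a pose out of reach is approached as far as the arm can. A call with a number of a shift or a turn outside -1 to 1 is refused whole. A call with a gripper value outside its range is refused whole. The fingers move at their own pace and stop on an object; the grip force is fixed at half the most. Time passes only in rows, so rows that repeat a pose let the fingers close. It gives the time, the measured TCP pose, the force and the opening at its end, in the units of the state.
- bot.state(): the state, without advancing time (a new reading comes with each control period).
- bot.read_camera(name): name is "scene" or "top"; returns the picture (480x640x3 uint8, blue, green, red); there is no depth.
- bot.calibration(name): a dict with "fov_y" (degrees; the focal length in pixels is half the picture's height over the tangent of half this angle, whatever the lens; pixels are square), "cx", "cy" (the principal point, pixels), "dist_coeffs" ([k1, k2, p1, p2, k3] as OpenCV has them; the pictures are not rectified), "world_from_camera" (4x4, takes a point from camera to world coordinates). Camera axes: x right, y down, z forward; pixel columns grow to the right and rows downward; lengths in m; the calibration is good to about 2 mm. A picture is of the moment at which its call begins. calibration takes no time and is no camera call.
- bot.hand_in(): hands the job in, once; it reports no verdict.
Trained networks look in the newest picture that a camera, given by its name, has taken for a name from the list of things; names that differ only in an ending like _2 or _b are one class to them, and where a whole thing is asked for, a point or a joint stands for the part that bears it (a point fixed in the world has none). Each returns a list of dicts, best first, with "conf" (0 to 1); they miss things now and then, are a little off and sometimes report something else, mostly with a low value. They report only what shows in the picture. A call takes as long as a camera call. They do not tell look-alikes from the thing itself.
- bot.masks_of(camera, thing): "mask" (480x640 bool, what is visible of it) and "box" ([left, top, right, bottom] in pixels, round what is visible of it).
The state is a dict: "clock": time; "joint_positions": joint angles; "joint_velocities": joint speeds; "joint_torque": joint torques, N m; "eef_pos": TCP position; "orientation": TCP orientation; "wrist_force": force on the tool from outside, world axes, zero at the start; "wrist_torque": the same for the moment, N m; "grip_width": finger opening in m.
Only numpy, scipy, OpenCV 4.12 (cv2) and the standard library are available. Lean on these libraries where they do the work, as an engineer would, in place of code of your own. Each camera call takes 0.05 s, during which the arm holds its last target.

## Working session

There is one attempt and no reset: what is moved stays moved. The work goes in short steps, Python scripts to look and compute and a tool call to move; the robot and the scene stay as the last step left them, time stands still between calls to the robot, and variables do not carry over. Pictures are saved under pics/ and viewed, and the job is handed in when it is done.

Besides the shell and the picture viewer there is one more tool, called after ">>>" by a JSON object that holds its "name" and its "arguments". move_arm: Moves the arm, as the interface text tells. Shift numbers are shares of 0.5 m and turn numbers shares of pi/2 rad, none past 1 either way. Its arguments: {"type":"object","properties":{"increments":{"type":"array","items":{"type":"number","minimum":-1,"maximum":1}}},"required":["increments"]}

```bash
mkdir -p pics; ls
python3 - <<'E'
from plant import bot
import cv2,numpy as np
s=bot.state();print(s)
for n in("scene","top"):
    im=bot.read_camera(n);cv2.imwrite(f"pics/{n}0.png",im)
    print(n,bot.calibration(n))
    for t in("front_ball","rear_ball","left_paddle","right_paddle","lip","sorter","glue","heart","cup","gate"):
        try:
            for r in bot.masks_of(n,t)[:5]: 
                ys,xs=np.nonzero(r["mask"]);print(t,round(r["conf"],2),r["box"],xs.mean().round(1),ys.mean().round(1))
        except Exception as e: print(t,e)
E
```

```text
pics
{'clock': 0.0, 'joint_positions': array([-1.20901232,  0.46837858, -0.01159769,  1.60360552,  0.006021  ,
        1.07138815, -0.05631521]), 'joint_velocities': array([ 0.00103509,  0.00047969,  0.00076172,  0.00016349, -0.00026172,
        0.00052816,  0.00091428]), 'joint_torque': array([-1.01169505e-05, -5.20567274e+01, -1.25828938e-02, -2.43749678e+01,
       -5.66481287e-02,  1.73727202e-02,  1.51834288e-04]), 'eef_pos': array([0.25583482, 0.59692747, 0.22164692]), 'orientation': array([ 0.6932809 , -0.14223729,  0.14208914, -0.69205551]), 'wrist_force': array([-0.11131327, -0.24818281,  0.07810193]), 'wrist_torque': array([ 0.02039898,  0.01023882, -0.02572018]), 'grip_width': 0.09187719624742587}
scene {'fov_y': 43.06224503764805, 'cx': 304.6276380400431, 'cy': 233.5963927368266, 'dist_coeffs': array([-0.1717026,  0.       ,  0.       ,  0.       ,  0.       ]), 'world_from_camera': array([[-0.72212526,  0.55922004, -0.40719535,  1.07381183],
       [ 0.69172165,  0.59011397, -0.41627714,  0.51287805],
       [ 0.00750114, -0.58227007, -0.81296082,  1.06324141],
       [ 
[... 1473 characters left out ...]
349.0 262.8
rear_ball 0.78 [267.7, 319.3, 292.9, 340.8] 280.9 331.3
rear_ball 0.77 [389.4, 315.6, 412.1, 336.7] 399.7 323.2
left_paddle 0.48 [175.8, 142.3, 549.5, 320.6] 361.3 234.5
right_paddle 0.84 [276.8, 174.9, 427.8, 277.6] 358.9 218.9
lip 0.82 [175.3, 140.7, 547.2, 323.3] 361.2 234.5
sorter 0.85 [177.5, 144.6, 550.7, 318.4] 361.2 234.4
glue 0.74 [194.3, 251.6, 228.6, 284.7] 209.6 266.4
heart 0.64 [175.5, 141.5, 546.7, 322.6] 361.4 234.5
heart 0.6 [437.1, 312.4, 484.4, 365.5] 458.5 339.0
heart 0.15 [278.1, 172.9, 428.4, 280.9] 359.1 219.1
cup 0.83 [297.9, 107.9, 339.0, 154.2] 318.3 128.7
cup 0.19 [338.9, 251.5, 360.6, 275.6] 348.3 262.4
gate 0.95 [274.7, 176.4, 429.9, 279.0] 359.1 219.2
```

View pics/scene0.png

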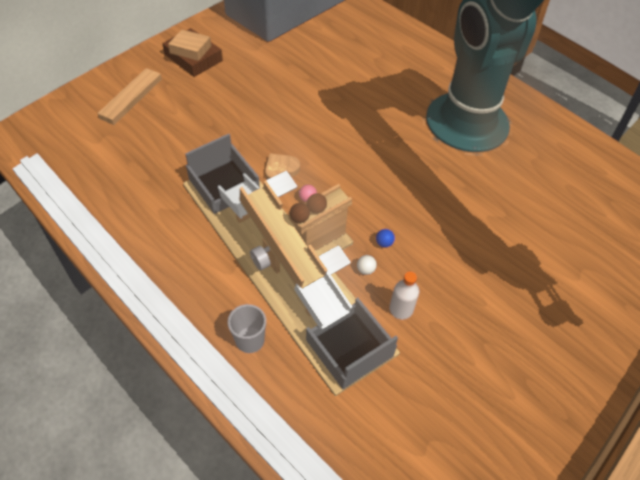

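View pics/top0.png

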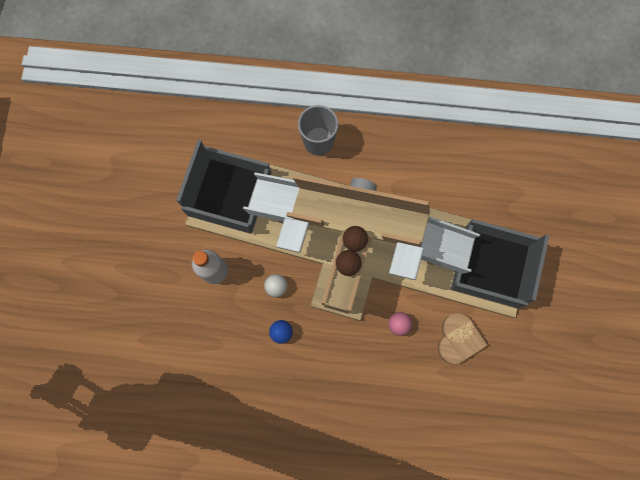

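Run:
```python
import cv2
im=cv2.imread("pics/top0.png")[160:350,180:500];cv2.imwrite("pics/topcrop.png",cv2.resize(im,None,fx=2.5,fy=2.5,interpolation=cv2.INTER_CUBIC))
im=cv2.imread("pics/scene0.png")[150:330,220:440];cv2.imwrite("pics/scenecrop.png",cv2.resize(im,None,fx=3.3,fy=3.3,interpolation=cv2.INTER_CUBIC))
```

```text
(no output)
```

View pics/topcrop.png

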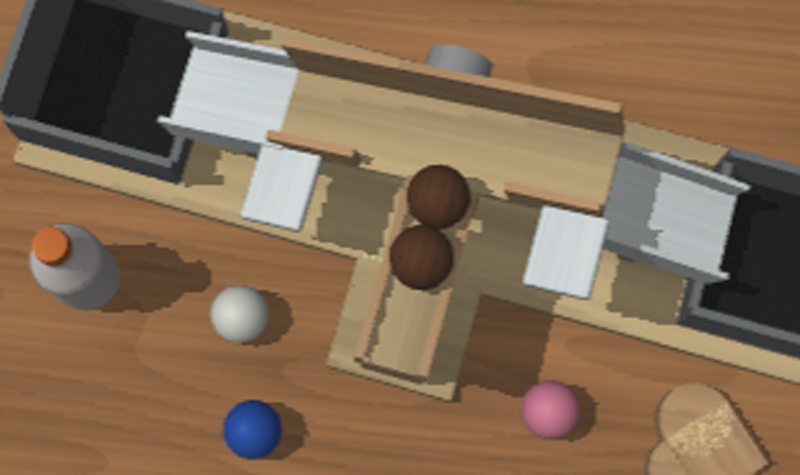

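View pics/scenecrop.png

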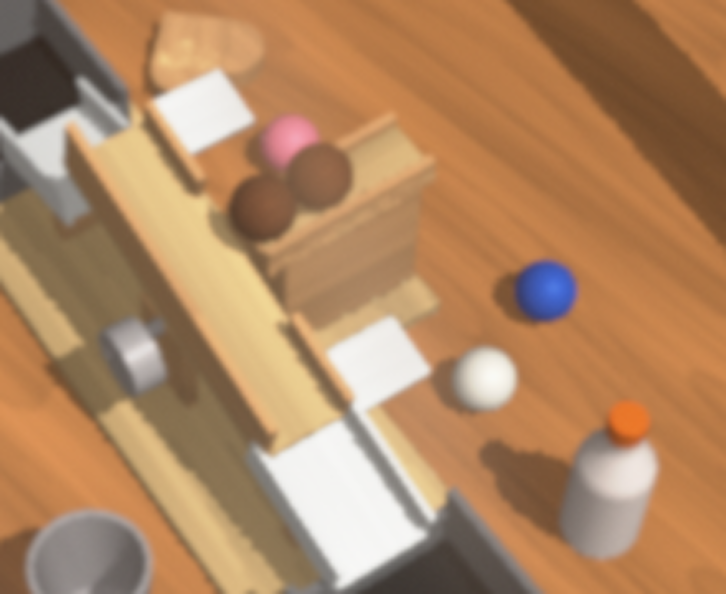

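The two dark balls are at top (355,238), which is the front one against the gate, and (349,263), the rear one. The look-alikes on the bench are white (275,285), blue (281,331) and pink (400,323). The white paddles are at top (292,234) on the left and (406,260) on the right. The right end looks raised, since it shades its chute. I'll triangulate to confirm.

```bash
cat > h.py <<'E'
import numpy as np,cv2
from plant import bot
def ray(n,p):
    c=bot.calibration(n);f=240/np.tan(np.radians(c["fov_y"])/2)
    K=np.array([[f,0,c["cx"]],[0,f,c["cy"]],[0,0,1]])
    u=cv2.undistortPoints(np.array([[p]],float),K,c["dist_coeffs"])[0,0]
    T=c["world_from_camera"];d=T[:3,:3]@np.r_[u,1];return T[:3,3],d/np.linalg.norm(d)
def plane(n,p,z):
    o,d=ray(n,p);return o+d*(z-o[2])/d[2]
def tri(a,b):
    A=[];y=[]
    for n,p in(("top",a),("scene",b)):
        o,d=ray(n,p);P=np.eye(3)-np.outer(d,d);A.append(P);y.append(P@o)
    A=np.vstack(A);y=np.hstack(y);s=np.linalg.lstsq(A,y,rcond=None)
    return s[0].round(4),s[1].round(6)
def proj(n,X):
    c=bot.calibration(n);f=240/np.tan(np.radians(c["fov_y"])/2)
    K=np.array([[f,0,c["cx"]],[0,f,c["cy"]],[0,0,1]]);T=np.linalg.inv(c["world_from_camera"])
    return cv2.projectPoints(np.array(X,float),cv2.Rodrigues(T[:3,:3])[0],T[:3,3],K,c["dist_coeffs"])[0][:,0]
E
python3 - <<'E'
from h import *
for n,a,b in(("L",(292.4,234.4),(334.8,260.3)),("R",(406.4,260.4),(281.8,183.5)),("front",(355.3,238.2),(299,212.6)),("rear",(349,262.5),(317,203))):print(n,tri(a,b))
f=plane("top",(355.3,238.2),.137);r=plane("top",(349,262.5),.139);print(f,r)
L=plane("top",(292.4,234.4),.093);R=plane("top",(406.4,260.4),.135);print(L,R)
fs=plane("scene",(299,212.6),.137);rs=plane("scene",(317,203),.139);print(fs,rs)
L2=plane("scene",(334.8,260.3),.093);R2=plane("scene",(281.8,183.5),.135);print(L2,R2)
for l,r_ in((L,R),(L2,R2)):
  d=l-r_;print("yaw",np.arctan2(-d[0],d[1]),np.hypot(*d[:2]),(l+r_)/2)
d=f-r;print("yaw balls",np.arctan2(d[1],d[0]))
from scipy.spatial.transform import Rotation as Ro
s=bot.state();print(Ro.from_quat(s["orientation"]).as_matrix().round(3))
# bystanders
print("glue",plane("top",(209.6,275),0),"heart",plane("top",(460,338),.01),"pink",plane("top",(400,323),.02),"white",plane("top",(275,285),.02),"blue",plane("top",(281,331),.02))
E
```

```text
L (array([0.588 , 0.0979, 0.0888]), array([3.e-06]))
R (array([ 0.5557, -0.0852,  0.1322]), array([1.e-06]))
front (array([ 0.5824, -0.0049,  0.1357]), array([1.e-06]))
rear (array([0.5424, 0.0021, 0.1375]), array([1.e-06]))
[ 0.58176496 -0.00436952  0.137     ] [0.54244421 0.00166154 0.139     ]
[0.58777187 0.09653548 0.093     ] [ 0.55561185 -0.08562792  0.135     ]
[ 0.58340882 -0.00466196  0.137     ] [0.54294446 0.00340237 0.139     ]
[0.58939877 0.10076242 0.093     ] [ 0.55684431 -0.08264721  0.135     ]
yaw -0.17474430113146625 0.18498046501330273 [0.57169186 0.00545378 0.114     ]
yaw -0.17566635988492782 0.18627637004669195 [0.57312154 0.00905761 0.114     ]
yaw balls -0.152195027506158
[[ 0.919  0.     0.394]
 [-0.394  0.     0.919]
 [ 0.    -1.     0.   ]]
glue [0.52095337 0.24113977 0.        ] heart [ 0.45623973 -0.20173352  0.01      ] pink [ 0.47012729 -0.09671467  0.02      ] white [0.51262284 0.12213828 0.02      ] blue [0.43565938 0.10248025 0.02      ]
```

The right end is raised: the right paddle is at z≈0.133 and the left at 0.09, with sorter yaw ≈ -0.174. The plan is to close the fingers, turn the jaw axis along sorter y, and go over the right paddle.

>>> {"name": "move_arm", "arguments": {"increments": [0.07, 0, -0.066, 0, -0.05, 0, 0, 0.14, 0, -0.132, 0, -0.1, 0, 0, 0.21, 0, -0.198, 0, -0.147, 0, 0, 0.28, 0, -0.264, 0, -0.147, 0, 0, 0.35, 0, -0.33, 0, -0.147, 0, 0, 0.42, 0, -0.396, 0, -0.147, 0, 0, 0.49, 0, -0.462, 0, -0.147, 0, 0, 0.56, 0, -0.526, 0, -0.147, 0, 0]}}

```text
clock: 1.9
eef_pos: [0.4104, 0.2435, 0.223]
orientation: [-0.704, 0.061, -0.062, 0.705]
wrist_force: [0.8, 0.4, 0.6]
grip_width: 0.0299
```

```bash
cat >> h.py <<'E'
from scipy.spatial.transform import Rotation as Ro
def go(t):
    s=bot.state();R=Ro.from_quat(s["orientation"]).as_matrix()
    d=R.T@(np.array(t)-s["eef_pos"])
    print("clk",s["clock"],"pos",s["eef_pos"].round(4),"F",s["wrist_force"].round(2),"w",round(s["grip_width"],4),"jaw yaw",np.arctan2(-R[0,2],R[1,2]).round(3));print("share",(d/.5).round(4),"m",np.linalg.norm(d).round(4))
E
python3 -c "
from h import *
go([.555,-.09,.22])"
```

```text
clk 1.9 pos [0.4104 0.2435 0.223 ] F [0.77 0.37 0.59] w 0.0299 jaw yaw -0.174
share [ 0.4004  0.0058 -0.6069] m 0.3636
```

>>> {"name": "move_arm", "arguments": {"increments": [0.05, 0, -0.076, 0, 0, 0, 0, 0.1, 0, -0.152, 0, 0, 0, 0, 0.15, 0, -0.228, 0, 0, 0, 0, 0.2, 0, -0.304, 0, 0, 0, 0, 0.25, 0, -0.38, 0, 0, 0, 0, 0.3, 0, -0.456, 0, 0, 0, 0, 0.35, 0, -0.532, 0, 0, 0, 0, 0.4, 0, -0.608, 0, 0, 0, 0]}}

```text
clock: 2.7
eef_pos: [0.5548, -0.0902, 0.2229]
orientation: [-0.704, 0.061, -0.062, 0.705]
wrist_force: [0.3, 0.4, -0.4]
grip_width: 0.0005
```

Run:
```python
from h import *
go([.555,-.09,.16])
for n in("top","scene"):cv2.imwrite(f"pics/{n}1.png",bot.read_camera(n))
a=cv2.imread("pics/top1.png")[130:370,200:520];b=cv2.imread("pics/scene1.png")[120:360,180:500]
cv2.imwrite("pics/c1.png",cv2.resize(np.vstack([a,b]),None,fx=1.25,fy=1.25))
```

```text
clk 2.7 pos [ 0.5548 -0.0902  0.2229] F [ 0.33  0.36 -0.41] w 0.0005 jaw yaw -0.174
share [0.0002 0.1258 0.0005] m 0.0629
```

View pics/c1.png

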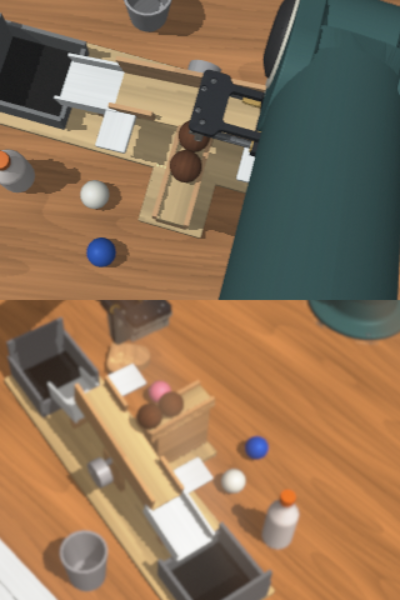

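Run:
```python
from h import *
print(proj("scene",[[.555,-.09,.215],[.555,-.09,.31],[.556,-.085,.134]]),proj("top",[[.555,-.09,.215]]))
a=cv2.imread("pics/scene1.png")[80:240,220:380];cv2.imwrite("pics/c1b.png",cv2.resize(a,None,fx=3.5,fy=3.5))
```

```text
[[278.97169155 153.58981491]
 [277.62325321 117.03256328]
 [281.32844405 182.95088328]] [[417.10922762 250.43883561]]
```

View pics/c1b.png

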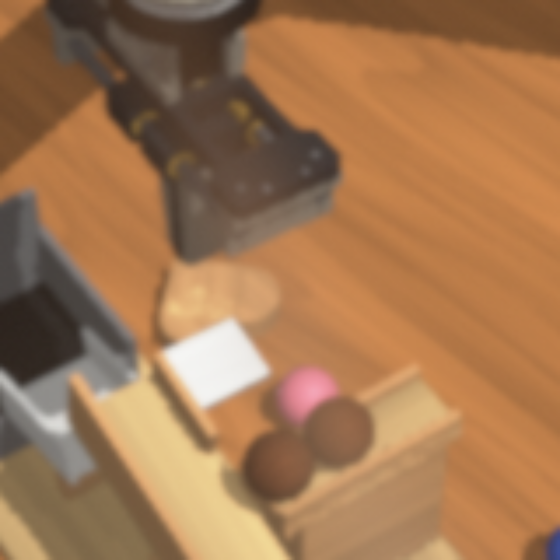

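The closed fingertip shows at scene pixel (279,152), matching its predicted spot above the right paddle at (281,183). Next is the press down.

>>> {"name": "move_arm", "arguments": {"increments": [0, 0.05, 0, 0, 0, 0, 0, 0, 0.1, 0, 0, 0, 0, 0, 0, 0.13, 0, 0, 0, 0, 0, 0, 0.15, 0, 0, 0, 0, 0, 0.17, 0, 0, 0, 0, 0, 0, 0.19, 0, 0, 0, 0, 0, 0, 0.21, 0, 0, 0, 0, 0, 0, 0.23, 0, 0, 0, 0]}}

```text
invalid input
```

Row 4 had one number too few, so I'm sending it again.

>>> {"name": "move_arm", "arguments": {"increments": [0, 0.05, 0, 0, 0, 0, 0, 0, 0.1, 0, 0, 0, 0, 0, 0, 0.13, 0, 0, 0, 0, 0, 0, 0.15, 0, 0, 0, 0, 0, 0, 0.17, 0, 0, 0, 0, 0, 0, 0.19, 0, 0, 0, 0, 0, 0, 0.21, 0, 0, 0, 0, 0, 0, 0.23, 0, 0, 0, 0]}}

```text
invalid input
```

>>> {"name": "move_arm", "arguments": {"increments": [0, 0, 0, 0, 0, 0, 0, 0, 0, 0, 0, 0, 0, 0, 0, 0, 0, 0, 0, 0, 0]}}

```text
clock: 3.1
eef_pos: [0.5539, -0.0868, 0.2226]
orientation: [-0.704, 0.061, -0.06, 0.705]
wrist_force: [-0.1, -0.7, 0.0]
grip_width: 0.0003
```

Run:
```python
from h import *
go([.555,-.09,.22])
for n in("top","scene"):cv2.imwrite(f"pics/{n}2.png",bot.read_camera(n))
a=cv2.imread("pics/top2.png")[130:370,200:520];b=cv2.imread("pics/scene2.png")[120:360,180:500]
cv2.imwrite("pics/c2.png",cv2.resize(np.vstack([a,b]),None,fx=1.25,fy=1.25))
```

```text
clk 3.1 pos [ 0.5539 -0.0868  0.2226] F [-0.06 -0.66  0.04] w 0.0003 jaw yaw -0.171
share [ 0.0032  0.0052 -0.0059] m 0.0043
```

View pics/c2.png

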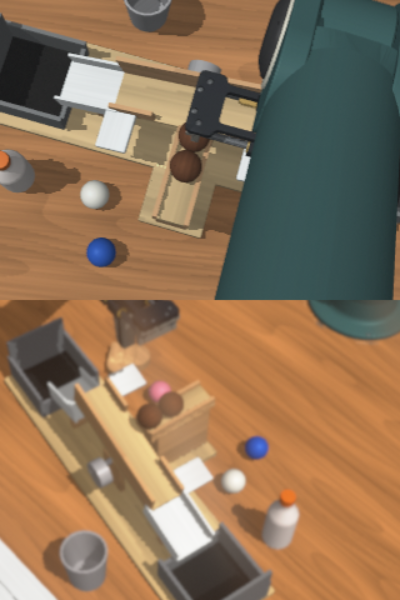

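>>> {"name": "move_arm", "arguments": {"increments": [0, 0.05, 0, 0, 0, 0, 0, 0, 0.1, 0, 0, 0, 0, 0, 0, 0.13, 0, 0, 0, 0, 0, 0, 0.15, 0, 0, 0, 0, 0, 0, 0.17, 0, 0, 0, 0, 0, 0, 0.19, 0, 0, 0, 0, 0, 0, 0.21, 0, 0, 0, 0, 0, 0, 0.23, 0, 0, 0, 0, 0]}}

```text
clock: 4.0
eef_pos: [0.5543, -0.0882, 0.107]
orientation: [-0.704, 0.061, -0.061, 0.705]
wrist_force: [0.6, -0.8, 0.7]
grip_width: 0.0003
```

>>> {"name": "move_arm", "arguments": {"increments": [0, 0, 0, 0, 0, 0, 0, 0, 0, 0, 0, 0, 0, 0, 0, 0, 0, 0, 0, 0, 0]}}

```text
clock: 4.3
eef_pos: [0.5541, -0.0885, 0.1076]
orientation: [-0.704, 0.061, -0.061, 0.704]
wrist_force: [0.1, -0.1, 0.4]
grip_width: 0.0001
```

Run:
```python
from h import *
go([.555,-.09,.22])
for n in("top","scene"):cv2.imwrite(f"pics/{n}3.png",bot.read_camera(n))
a=cv2.imread("pics/top3.png")[130:370,200:520];b=cv2.imread("pics/scene3.png")[120:360,180:500]
cv2.imwrite("pics/c3.png",cv2.resize(np.vstack([a,b]),None,fx=1.25,fy=1.25))
```

```text
clk 4.3 pos [ 0.5541 -0.0885  0.1076] F [ 0.14 -0.06  0.36] w 0.0001 jaw yaw -0.174
share [ 0.0023 -0.2247 -0.0026] m 0.1124
```

View pics/c3.png

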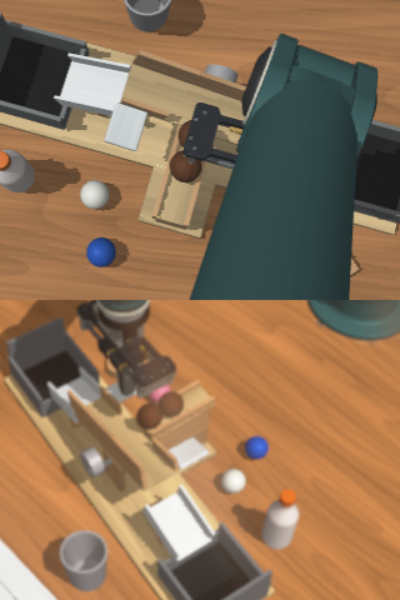

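The gate has rocked over: its left end is now raised, and both dark balls still wait at about (299,212) and (317,203) in the scene image. I'll raise the finger and go behind the rear ball.

>>> {"name": "move_arm", "arguments": {"increments": [0, -0.08, 0, 0, 0, 0, 0, 0, -0.16, 0, 0, 0, 0, 0, 0, -0.22, 0, 0, 0, 0, 0, -0.07, -0.22, 0.06, 0, 0, 0, 0, -0.14, -0.22, 0.12, 0, 0, 0, 0, -0.143, -0.22, 0.175, 0, 0, 0, 0, -0.143, -0.22, 0.175, 0, 0, 0, 0, -0.143, -0.16, 0.175, 0, 0, 0, 0]}}

```text
clock: 5.2
eef_pos: [0.502, 0.0107, 0.1907]
orientation: [-0.704, 0.058, -0.064, 0.705]
wrist_force: [0.1, -0.2, 0.2]
grip_width: 0.0001
```

Run:
```python
from h import *
go([.4987,.0103,.141])
for n in("top","scene"):
  cv2.imwrite(f"pics/{n}4.png",bot.read_camera(n))
  for t in("front_ball","rear_ball"):
    print(n,t,[(round(r["conf"],2),np.array(r["box"]).round(0)) for r in bot.masks_of(n,t)[:4]])
a=cv2.imread("pics/top4.png")[130:370,200:520];b=cv2.imread("pics/scene4.png")[120:360,180:500]
cv2.imwrite("pics/c4.png",cv2.resize(np.vstack([a,b]),None,fx=1.25,fy=1.25))
print(proj("scene",[[.5824,-.0045,.137],[.5425,.0025,.139]]))
```

```text
clk 5.2 pos [0.502  0.0107 0.1907] F [ 0.06 -0.22  0.23] w 0.0001 jaw yaw -0.172
share [-0.0072  0.0994 -0.0021] m 0.0498
top front_ball [(0.74, array([268., 278., 286., 297.])), (0.61, array([291., 168., 444., 267.]))]
top rear_ball [(0.75, array([266., 320., 286., 345.])), (0.66, array([397., 318., 412., 335.]))]
scene front_ball [(0.88, array([291., 202., 306., 222.])), (0.84, array([355., 253., 374., 273.]))]
scene rear_ball [(0.68, array([306., 193., 327., 214.])), (0.49, array([374., 228., 397., 248.])), (0.45, array([301., 185., 316., 202.]))]
[[299.43914975 212.36233389]
 [316.83783429 202.6123368 ]]
```

View pics/c4.png

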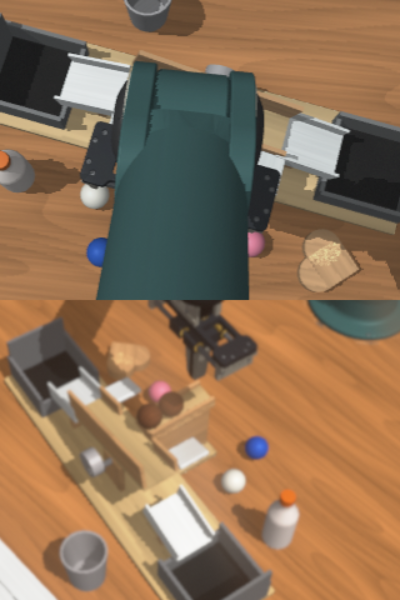

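The balls haven't moved and the finger is behind the rear ball. Next I'll lower it behind the ball.

>>> {"name": "move_arm", "arguments": {"increments": [0, 0.04, 0, 0, 0, 0, 0, 0, 0.075, 0, 0, 0, 0, 0, 0, 0.099, 0, 0, 0, 0, 0, 0, 0.099, 0, 0, 0, 0, 0]}}

```text
clock: 5.9
eef_pos: [0.4983, 0.0097, 0.1373]
orientation: [0.705, -0.062, 0.061, -0.704]
wrist_force: [0.3, 1.5, 0.2]
grip_width: 0.0007
```

Run:
```python
from h import *
go([.5726,-.0027,.139])
b=bot.read_camera("scene")[140:280,230:390]
cv2.imwrite("pics/c5.png",cv2.resize(b,None,fx=4,fy=4,interpolation=cv2.INTER_CUBIC))
```

```text
clk 5.9 pos [0.4983 0.0097 0.1373] F [0.25 1.51 0.15] w 0.0007 jaw yaw -0.174
share [ 0.1506 -0.0036  0.0014] m 0.0753
```

View pics/c5.png

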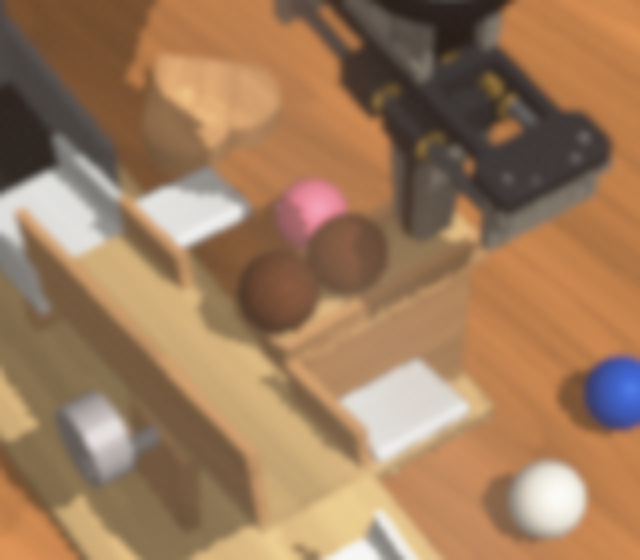

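>>> {"name": "move_arm", "arguments": {"increments": [0, -0.007, 0, 0, 0, 0, 0, 0.01, -0.007, 0, 0, 0, 0, 0, 0.02, -0.007, 0, 0, 0, 0, 0, 0.03, -0.007, 0, 0, 0, 0, 0, 0.038, -0.007, 0, 0, 0, 0, 0, 0.046, -0.006, 0, 0, 0, 0, 0, 0.054, -0.006, 0, 0, 0, 0, 0, 0.062, -0.006, 0, 0, 0, 0, 0]}}

```text
clock: 6.75
eef_pos: [0.5297, 0.0045, 0.141]
orientation: [0.704, -0.061, 0.061, -0.704]
wrist_force: [0.8, 0.4, 0.4]
grip_width: 0.0003
```

Run:
```python
from h import *
go([.5726,-.0027,.139])
b=bot.read_camera("scene")[140:280,230:390]
cv2.imwrite("pics/c6.png",cv2.resize(b,None,fx=4,fy=4,interpolation=cv2.INTER_CUBIC))
```

```text
clk 6.75 pos [0.5297 0.0045 0.141 ] F [0.83 0.42 0.35] w 0.0003 jaw yaw -0.174
share [0.087  0.0039 0.0006] m 0.0436
```

View pics/c6.png

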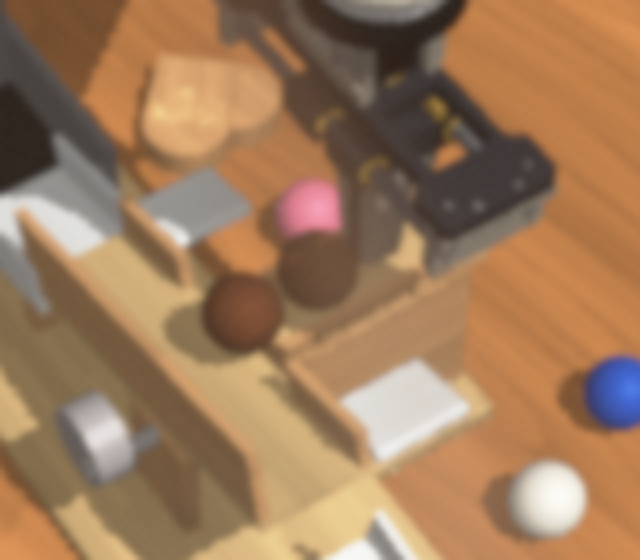

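The front ball is just going over the lip and the rear one follows. I'll keep pushing.

>>> {"name": "move_arm", "arguments": {"increments": [0.008, 0, 0, 0, 0, 0, 0, 0.016, 0, 0, 0, 0, 0, 0, 0.024, 0, 0, 0, 0, 0, 0, 0.024, 0, 0, 0, 0, 0, 0, 0.024, 0, 0, 0, 0, 0, 0, 0.024, 0, 0, 0, 0, 0, 0]}}

```text
clock: 7.4
eef_pos: [0.541, 0.0025, 0.141]
orientation: [-0.704, 0.062, -0.061, 0.704]
wrist_force: [0.0, -0.3, -0.1]
grip_width: 0.0004
```

Run:
```python
from h import *
go([.5726,-.0027,.139])
b=bot.read_camera("scene")[120:280,180:390]
cv2.imwrite("pics/c7.png",cv2.resize(b,None,fx=3.5,fy=3.5,interpolation=cv2.INTER_CUBIC))
```

```text
clk 7.4 pos [0.541  0.0025 0.141 ] F [ 0.01 -0.34 -0.11] w 0.0004 jaw yaw -0.174
share [0.064  0.0041 0.0007] m 0.0321
```

View pics/c7.png

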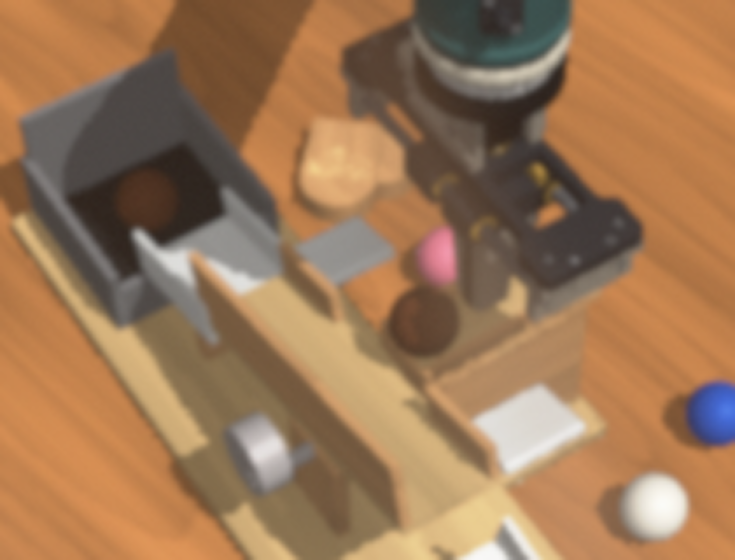

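The front ball is already in the right tray. I'll push the rear one over.

>>> {"name": "move_arm", "arguments": {"increments": [0.008, 0, 0, 0, 0, 0, 0, 0.016, 0, 0, 0, 0, 0, 0, 0.024, 0, 0, 0, 0, 0, 0, 0.032, 0, 0, 0, 0, 0, 0, 0.04, 0, 0, 0, 0, 0, 0, 0.048, 0, 0, 0, 0, 0, 0, 0.048, 0, 0, 0, 0, 0, 0, 0.048, 0, 0, 0, 0, 0, 0]}}

```text
clock: 8.25
eef_pos: [0.5648, -0.0017, 0.141]
orientation: [0.704, -0.062, 0.061, -0.704]
wrist_force: [0.1, -0.7, 0.5]
grip_width: 0.0005
```

Run:
```python
from h import *
go([.5726,-.0027,.139])
b=bot.read_camera("scene")[120:280,180:390]
cv2.imwrite("pics/c8.png",cv2.resize(b,None,fx=3.5,fy=3.5,interpolation=cv2.INTER_CUBIC))
```

```text
clk 8.25 pos [ 0.5648 -0.0017  0.141 ] F [ 0.12 -0.73  0.47] w 0.0005 jaw yaw -0.174
share [0.0156 0.004  0.0007] m 0.0081
```

View pics/c8.png

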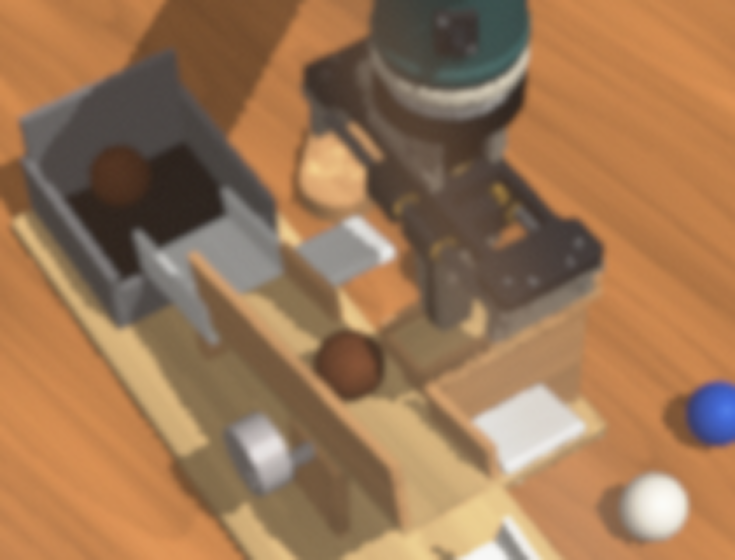

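The rear ball has dropped onto the gate and is rolling right. I'll back off, rise and let it settle.

>>> {"name": "move_arm", "arguments": {"increments": [-0.03, -0.02, 0, 0, 0, 0, 0, -0.06, -0.06, 0, 0, 0, 0, 0, -0.1, -0.12, 0, 0, 0, 0, 0, -0.16, -0.18, 0, 0, 0, 0, 0, -0.24, -0.24, 0, 0, 0, 0, 0, -0.24, -0.24, 0, 0, 0, 0, 0, -0.24, -0.24, 0, 0, 0, 0, 0, -0.24, -0.24, 0, 0, 0, 0, 0]}}

```text
clock: 9.1
eef_pos: [0.4469, 0.019, 0.2605]
orientation: [0.705, -0.062, 0.061, -0.704]
wrist_force: [0.0, 0.4, 0.8]
grip_width: 0.0005
```

>>> {"name": "move_arm", "arguments": {"increments": [0, 0, 0, 0, 0, 0, 0, 0, 0, 0, 0, 0, 0, 0, 0, 0, 0, 0, 0, 0, 0, 0, 0, 0, 0, 0, 0, 0, 0, 0, 0, 0, 0, 0, 0, 0, 0, 0, 0, 0, 0, 0, 0, 0, 0, 0, 0, 0, 0, 0, 0, 0, 0, 0, 0, 0]}}

```text
clock: 9.9
eef_pos: [0.4467, 0.0191, 0.2611]
orientation: [-0.704, 0.061, -0.061, 0.704]
wrist_force: [-0.1, 0.2, 0.1]
grip_width: 0.0001
```

Run:
```python
from h import *
go([.5726,-.0027,.139])
for i in range(2):
  im=bot.read_camera("scene");t=bot.read_camera("top")
  for n in("scene","top"):
    print(n,[(round(r["conf"],2),np.array(r["box"]).round(0)) for r in bot.masks_of(n,"front_ball")[:5]])
cv2.imwrite("pics/c9.png",np.vstack([cv2.resize(im[120:300,170:410],None,fx=2,fy=2),cv2.resize(t[150:330,340:580],(300,225)).copy() if 0 else cv2.resize(t[170:290,330:570],None,fx=2,fy=2)]))
print(proj("scene",[[.586,-.25,.035]]))
```

```text
clk 9.9 pos [0.4467 0.0191 0.2611] F [-0.1   0.18  0.07] w 0.0001 jaw yaw -0.174
share [0.2555 0.2443 0.0005] m 0.1768
scene [(0.78, array([355., 253., 377., 275.])), (0.51, array([204., 159., 223., 176.]))]
top [(0.62, array([501., 256., 529., 276.]))]
scene [(0.55, array([358., 250., 376., 274.])), (0.46, array([208., 159., 220., 177.]))]
top [(0.84, array([502., 255., 528., 276.]))]
[[222.60898114 177.94808247]]
```

View pics/c9.png

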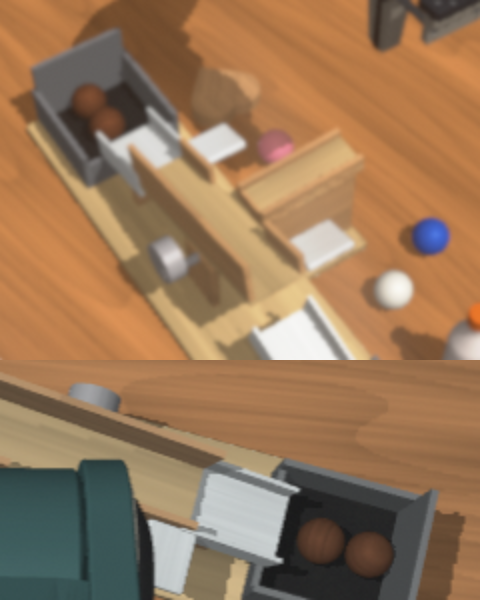

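Both dark balls lie in the right tray, at about (490,260) and (514,267) in the top image. I'll wait a bit and check that they're still and inside.

>>> {"name": "move_arm", "arguments": {"increments": [0, 0, 0, 0, 0, 0, 0, 0, 0, 0, 0, 0, 0, 0, 0, 0, 0, 0, 0, 0, 0, 0, 0, 0, 0, 0, 0, 0, 0, 0, 0, 0, 0, 0, 0, 0, 0, 0, 0, 0, 0, 0, 0, 0, 0, 0, 0, 0, 0, 0, 0, 0, 0, 0, 0, 0]}}

```text
clock: 11.1
eef_pos: [0.4467, 0.0191, 0.2611]
orientation: [-0.704, 0.061, -0.061, 0.704]
wrist_force: [0.5, -0.8, 0.4]
grip_width: 0.0003
```

Run:
```python
from h import *
t=bot.read_camera("top");s=bot.read_camera("scene");cv2.imwrite("pics/c10.png",np.vstack([cv2.resize(s[120:300,170:410],None,fx=2,fy=2),cv2.resize(t[170:290,330:570],None,fx=2,fy=2)]))
O=np.array([.6295,-.013]);c,q=np.cos(.174),np.sin(.174)
for p in((490,260),(514,267)):
  d=plane("top",p,.035)[:2]-O;print("tray frame",(c*d[0]-q*d[1]).round(4),(q*d[0]+c*d[1]+.24).round(4))
go([.45,.02,.26])
```

```text
tray frame 0.0019 0.0102
tray frame 0.0012 -0.0319
clk 11.2 pos [0.4467 0.0191 0.2611] F [ 0.42  0.21 -0.45] w 0.0005 jaw yaw -0.174
share [0.0063 0.0022 0.0029] m 0.0036
```

View pics/c10.png

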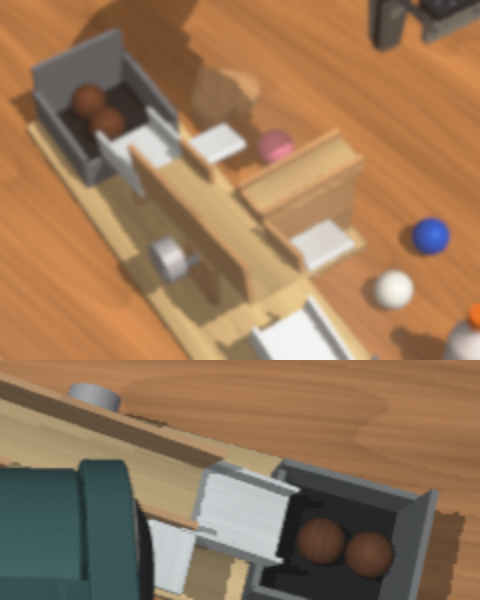

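Nothing has moved since the last picture: both balls are at rest well inside the right tray and the gate leans right.

```bash
python3 -c "
from plant import bot
print(bot.hand_in())"
```

```text
the job is handed in; nothing more can be done
None
```

I rocked the gate over and sent both dark balls into the right tray, then handed the job in at about 11 s. `hand_in` gives no verdict.

- **Gate:** It started leaning left. I pressed the raised right paddle with the closed fingertip until it flopped over to lean right. Both balls still sat at their starting pixels in the scene picture afterwards.
- **Balls:** I pushed the rear ball slowly from behind. The front ball went over the lip and into the tray first, and the rear ball followed.
- **Last checks:** Pictures more than 1 s apart show both balls unmoved. In the tray's frame they are at about (2, 10) mm and (1, -32) mm from the middle, inside the ±55 mm limit. I judged the gate's right lean from the pictures, not from a measured angle. The arm was clear of everything, with its wrist force near zero.
- **Bystanders:** I didn't measure these again, but the arm never went near the cup or the bottle, and the heart looked unmoved in the pictures.
- **What went wrong on the way:** Two small ones. The press move was refused once because a row was miscounted. The finger settled about 4 mm lower than planned behind the rear ball, so I raised it before pushing.

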